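# Hang the steel cup on the revolving serving stand

## Task

Turn the revolving serving stand by its wooden post until its empty place, the side with the two bare pins, faces the robot and the stand clicks into its stop, square with its foot. Then take the square steel cup that has the two-hole lip and hang it in that place, both holes over the two pins and the lip fully down, and let go. Leave everything else where it is.

Things in the scene. Friction and masses are not known exactly. Their poses are not given: they have to be found in the camera images.
- base: The stand's fixed square wooden foot, 250 x 250 mm, 16 mm high; its corners show beyond the round turntable above it (280 mm diameter, top 40 mm above the table). Origin: on the turning axis, at table height. Its -x axis points to the stand's front, roughly towards the robot. It cannot be moved.
- turntable (a joint): Angle of the turntable on its foot, rad, positive anticlockwise from above; end stops at -1.75 and 1.75. 0: the empty side faces the front (the foot's -x), hub square with foot. A spring detent at 0 (also at -1.57 and 1.57): a hump of about 0.2 N m from 0.13 to 0.07 rad either side, inside which it is drawn to the middle and held. Elsewhere light friction (0.04 N m); it stays where left.
- hub_top (a point): Centre of the flat steel top of the square hub on the turntable, on the turning axis, 150 mm above the table; the hub is 130 x 130 mm. -x points to the empty side, which has two upright pins on its top edge. The sides left and right of it (+y, -y) carry fixed cups like the one to hang, with spoons and straws reaching up to 195 mm above the table, within 130 mm of the axis.
- grip_post (a point): Top centre of the upright round wooden post for turning the stand: 18 mm diameter (narrower in the top 7 mm), 65 mm high, standing on the hub's top 48 mm from the turning axis on the side opposite to the empty one; its top is 215 mm above the table. It turns with the turntable.
- pin_left (a point): Centre of the foot of one pin of the empty side, level with the hub's top (150 mm above the table). The pin is upright, 8 mm diameter, 18 mm high with a tapered tip (upper 6 mm), 12 mm in from the hub's face and 24 mm from the middle of that side, on the +y side. Its axes turn with the turntable; -x points out of the empty side.
- pin_right (a point): The same for the other pin, 24 mm from the middle of the side, on the -y side; the two pins are 48 mm apart.
- cup: Square steel cup to hang: open, 56 x 56 mm, 90 mm high, wall 2.5 mm, about 0.25 kg, upright on the table left or right of the stand. Origin: centre of underside. +x: its back, where a level lip, 72 mm wide and 4 mm thick, sticks out 26 mm at the rim. Left and right faces (+y, -y) plain. Hung: its x axis along that of the pins, back 1.5 mm off the hub, underside 64 mm above the table.
- hole_left (a point): Centre, at the lip's underside, of the cup's hole that goes over pin_left: 12 mm diameter through the lip, 41.5 mm behind the cup's centre (+x) and 24 mm to +y, 86 mm above the cup's underside.
- hole_right (a point): The same for the other hole, 24 mm to -y; it goes over pin_right.
- plain_cup: Bystander: a like square steel cup, 56 x 56 x 90 mm, without lip or holes. Origin: centre of its underside.
- mug: Bystander: enamelled steel mug, 82 mm diameter, 80 mm high, handle to its +y. Origin: centre of its underside.
- salsa_dish: Bystander: clay salsa dish, 116 mm diameter, 42 mm high. Origin: centre of its underside.
- funnel: Bystander: white plastic funnel standing mouth down, 106 mm diameter, 115 mm high. Origin: centre of its mouth, on the table.
- canister: Bystander: stainless steel twist-cap canister, 90 mm diameter, 156 mm high. Origin: centre of its underside.

How it is judged:
By the outcome, as a careful person would: the job done as asked, in the order asked, and still so for the second after the job is handed in, with the robot touching nothing.
It also fails if it takes over 72 s, if anything falls off the work surface, if the arm or the gripper's body presses on something with over 40 N, if the wrist force passes 120 N, or if a joint passes its speed limit or range.

## Robot

A 6-joint arm with a two-finger parallel gripper is mounted at the origin on the work surface. World frame = base frame: x ahead of the robot, y to its left, z up, the work surface at z = 0. Lengths are in m, angles in rad, forces in N, time in s.
With the tool pointing down it reaches from about 0.25 to 0.775 m from the base axis. Payload 8.9 kg.
Tool frame: the origin (TCP) lies midway between the tips of the shut fingers; the grasp point (between the pads) lies 19 mm behind it; z points along the fingers, y is the line along which they close (so a half turn about z gives the same grasp; the last joint's range is limited). The gripper opens to 85 mm and grips with 20 to 120 N. Pads are 22 mm wide; open, the fingers measure 114 mm over their backs; the gripper's body (76 mm by 85 mm) begins 54 mm behind the grasp point. The pads swing forward as they close: fully open they stand 13 mm farther back than shut.
Start: joints at [-1.461, 0.291, -0.153, 1.127, 0, 1.431], TCP at [0.129, -0.509, 0.231] pointing down, gripper open.
Joint ranges: [-2.52, 2.52], [-0.91, 1.74], [-1.3, 1.37], [-1.96, 2.02], [-1.52, 1.47], [-3.14, 3.14]. Speed limits (rad/s): [2.22, 2.22, 2.79, 3.14, 3.14, 3.14].

## Interface

Orientations are given as a unit quaternion [x, y, z, w].
In Python, from rig import manip gives the robot as it stands. The module is installed in compiled form; this text tells all that it offers.
- The arm moves only by the shell command python3 -m jog 'ROWS' [FORCE]. ROWS is JSON, one flat list of numbers, 5 for each row, row after row: the shift along the tool's x, y, z scaled (see below), then the turn about the tool's z scaled (see below), then the closure, from 0 (fully open) to 1 (shut). A call has 1 to 12 rows; each row is the pose to reach, as a shift and turn from the pose commanded when the call began, along the tool's axes at that moment, turning the shorter way round; what a row does not reach only later rows make up. The controller multiplies each number of a shift by 100 mm and each number of a turn by 360 degrees. A row lasts 1/12 s, in which the tool goes at most 41.7 mm and 7.16 degrees, less where a joint would pass 70% of its speed; a pose out of reach is approached as far as the arm can. A call with a number of a shift or a turn outside -1 to 1 is refused whole. A call with a gripper value outside its range is refused whole. The fingers move at their own pace and stop on an object; FORCE is the grip in N (left out, the last holds). Time passes only in rows, so rows that repeat a pose let the fingers close. It gives the time, the measured TCP pose, the force, the opening and the grip force at its end, in the units of the state.
- manip.sense(): the state, without advancing time (a new reading comes with each control period).
- manip.camera(name): name is "side" or "top"; returns a dict with "img" (420x560x3 uint8, red, green, blue), "fovy" (degrees; the focal length in pixels is half the picture's height over the tangent of half this angle, whatever the lens; pixels are square), "cx", "cy" (the principal point, pixels), "distortion" ([k1, k2, p1, p2, k3] as OpenCV has them; the pictures are not rectified), "rvec" (rotation vector, rad) and "tvec" (3), from world to camera coordinates, as OpenCV has them. Camera axes: x right, y down, z forward; pixel columns grow to the right and rows downward; lengths in m; the calibration is good to about 2 mm. A picture is of the moment at which its call begins. There is no depth.
- manip.job_done(): hands the job in; it is judged then, once.
The state is a dict: "time_s": time; "joint_positions": joint angles; "joint_vel": joint speeds; "tau": joint torques, N m; "ee_pos": TCP position; "ee_rot": TCP orientation; "ft_force": force on the tool from outside, world axes, zero at the start; "torque": the same for the moment, N m; "gripper_width": finger opening in m; "gripper_force": force on a finger pad.
Only numpy, scipy, OpenCV 4.12 (cv2) and the standard library are available. Lean on these libraries where they do the work, as an engineer would, in place of code of your own. Each camera call takes 0.05 s, during which the arm holds its last target. There are 200 camera calls.

## Working session

There is one attempt and no reset: what is moved stays moved. The work goes in short steps, Python scripts to look and compute and a shell command to move; the robot and the scene stay as the last step left them, time stands still between calls to the robot, and variables do not carry over. Pictures are saved under pics/ and viewed, at most 10 in all, crops included, and the job is handed in when it is done.

```bash
mkdir -p pics
cat > h.py <<'E'
import numpy as np, cv2
from rig import manip
from scipy.spatial.transform import Rotation as R
def cam(n):
    c=manip.camera(n); h=c['img'].shape[0]; f=h/2/np.tan(np.radians(c['fovy'])/2)
    c['K']=np.array([[f,0,c['cx']],[0,f,c['cy']],[0,0,1]]); c['D']=np.array(c['distortion'],float)
    c['R']=cv2.Rodrigues(np.array(c['rvec'],float))[0]; c['t']=np.array(c['tvec'],float); return c
def ray(c,p):
    u=cv2.undistortPoints(np.array([[p]],float),c['K'],c['D'])[0,0]
    return -c['R'].T@c['t'], c['R'].T@np.array([u[0],u[1],1])
def plane(c,p,z):
    o,d=ray(c,p); return o+d*(z-o[2])/d[2]
def tri(c1,p1,c2,p2):
    o1,d1=ray(c1,p1);o2,d2=ray(c2,p2)
    s=np.linalg.lstsq(np.c_[d1,-d2],o2-o1,rcond=None)[0]
    a=o1+d1*s[0];b=o2+d2*s[1]; return (a+b)/2,np.linalg.norm(a-b)
def proj(c,P): return cv2.projectPoints(np.array(P,float).reshape(-1,1,3),np.array(c['rvec'],float),c['t'],c['K'],c['D'])[0][:,0]
def save(c,n,s=1): 
    cv2.imwrite(n,cv2.resize(c['img'][:,:,::-1],None,fx=s,fy=s,interpolation=cv2.INTER_CUBIC))
E
python3 - <<'E'
from h import *
for n in('top','side'):
    c=cam(n); save(c,f'pics/{n}0.png',1.428); print(n,-c['R'].T@c['t'],c['R'][2],c['fovy'],c['D'])
s=manip.sense();print(s)
E
```

```text
top [ 0.53990364 -0.02557072  1.21315884] [ 0.04933369 -0.00389234 -0.99877477] 48.825776401756976 [-0.04721135  0.          0.          0.          0.        ]
side [-0.02951924  0.63298356  0.95189648] [ 0.50124133 -0.52988352 -0.68409106] 49.96827191885227 [-0.14351285  0.          0.          0.          0.        ]
{'time_s': 0.1, 'joint_positions': array([-1.46132482e+00,  2.91182996e-01, -1.54024244e-01,  1.12670095e+00,
        2.58743459e-05,  1.43150585e+00]), 'joint_vel': array([-0.00089602, -0.00174728,  0.00084822,  0.00086856,  0.00027214,
        0.00044498]), 'tau': array([ 9.98599207e-04, -5.37978029e+01,  3.31918180e+01,  9.32934723e-03,
       -2.34329664e-04, -2.09418147e-06]), 'ee_pos': array([ 0.12923254, -0.50845809,  0.23082094]), 'ee_rot': array([ 9.92274500e-01,  1.24060501e-01,  2.12240704e-05, -5.55676309e-04]), 'ft_force': array([0.53763902, 0.34232778, 0.16825177]), 'torque': array([ 0.02225339, -0.01250557,  0.00917398]), 'gripper_force': 0.0, 'gripper_width': 0.0854810702276632}
```

View pics/top0.png

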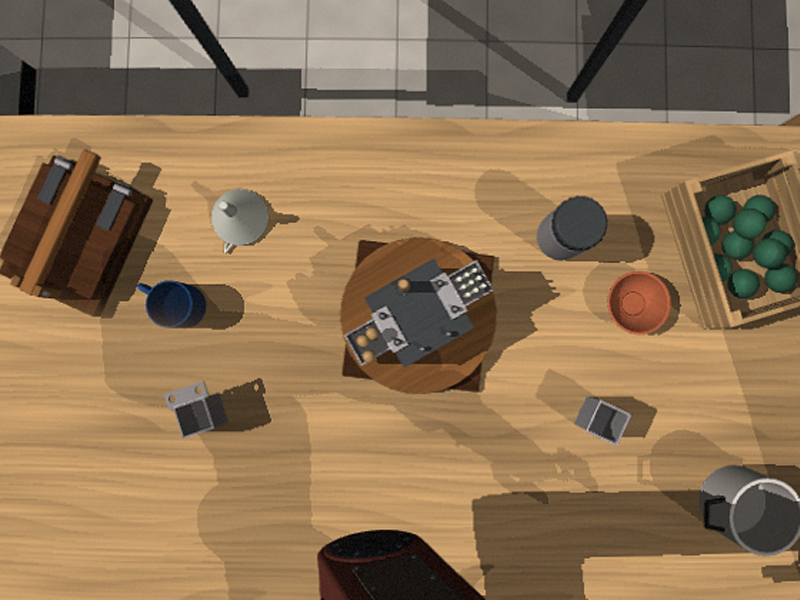

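View pics/side0.png

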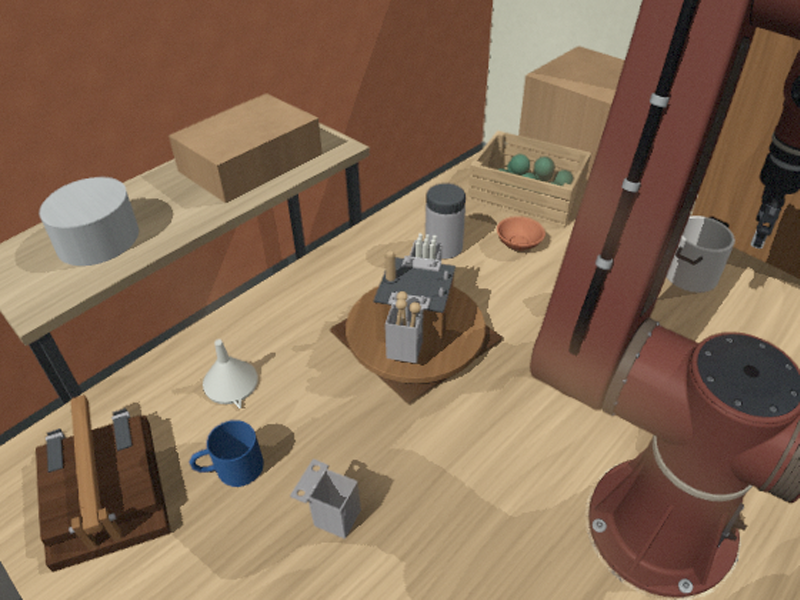

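Top view: image up is +x, left is +y. Stand at (420,315), post at (404,285), pins near (425,349) and (452,333), lipped cup at (197,410), plain cup at (604,420). I'll zoom in on the stand and the cup in both views.

Run:
```python
from h import *
c=cam('top');s=cam('side')
S=lambda c,x0,y0,w,h,k:cv2.resize(c['img'][y0:y0+h,x0:x0+w,::-1],(w*k,h*k),interpolation=cv2.INTER_CUBIC)
# montage: top stand (235,163)115x115 ; top cup (105,255) ; 
a=S(c,235,160,120,120,5); cv2.imwrite('pics/a.png',a)
b=np.hstack([S(c,105,255,90,60,4),S(s,195,310,70,60,4)])
b=cv2.resize(b,None,fx=1,fy=1)
d=S(s,225,155,130,80,4); d=np.hstack([d,np.zeros((320,b.shape[1]-520,3),np.uint8)])
cv2.imwrite('pics/b.png',np.vstack([b,d])); print(b.shape)
```

```text
(240, 640, 3)
```

View pics/a.png

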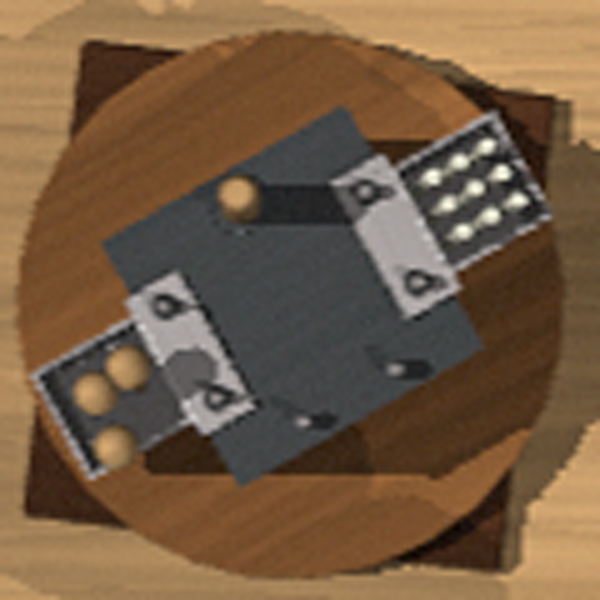

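View pics/b.png

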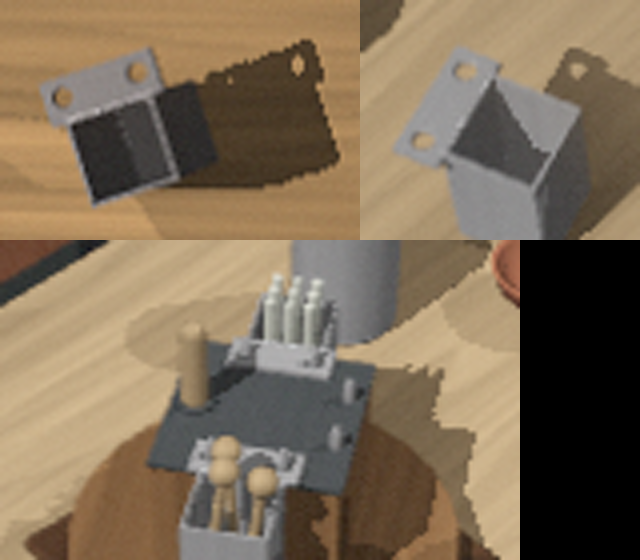

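Crop a shows hub corners (345,107), (103,243), (238,487), (482,347), post (239,197) and foot corners (85,42), (25,515), (505,570), (568,98). Crop b shows the lip holes: top view (62,97), (138,72); side view (105,71), (63,140).

Run:
```python
from h import *
np.set_printoptions(precision=4,suppress=True)
c=cam('top');s=cam('side')
q=lambda X,Y,x0,y0,k:((X+.5)/k-.5+x0,(Y+.5)/k-.5+y0)
def yaw(v): return np.degrees(np.arctan2(v[1],v[0]))
A=lambda X,Y:q(X,Y,235,160,5)
F=[plane(c,A(*p),.016) for p in[(85,42),(25,515),(505,570),(568,98)]]
print('foot',np.mean(F,0),[yaw(F[i]-F[i-1])%90 for i in range(4)],[np.linalg.norm(F[i]-F[i-1]) for i in range(4)])
H=[plane(c,A(*p),.150) for p in[(345,107),(103,243),(238,487),(482,347)]]
print('hub',np.mean(H,0),[yaw(H[i]-H[i-1])%90 for i in range(4)],[np.linalg.norm(H[i]-H[i-1]) for i in range(4)])
P=plane(c,A(239,197),.215);print('post',P,P-np.mean(H,0),yaw(P-np.mean(H,0)))
print('post tri',tri(c,A(239,197),s,q(193,330-240,225,155,4)))
t=[q(62,97,105,255,4),q(138,72,105,255,4)];u=[q(105,71,195,310,4),q(63,140,195,310,4)]
for i in(0,1):
  for j in(0,1): print('hole',i,j,tri(c,t[i],s,u[j]))
h=[plane(c,p,.090) for p in t];d=h[0]-h[1];print(h,np.linalg.norm(d)); yc=yaw(d)-90;m=(h[0]+h[1])/2
print('cup yaw',yc,'centre',m-.0415*np.array([np.cos(np.radians(yc)),np.sin(np.radians(yc)),0]))
# cup rim
r=[plane(c,q(X,Y,105,255,4),.09) for X,Y in [(68,124),(153,97),(180,178),(95,204)]]
print('rim',np.mean(r,0),[yaw(r[i]-r[i-1])%90 for i in range(4)],[np.linalg.norm(r[i]-r[i-1]) for i in range(4)])
ro=R.from_quat(manip.sense()['ee_rot']).as_matrix();print(ro)
```

```text
foot [ 0.5805 -0.04    0.016 ] [np.float64(84.15938850106168), np.float64(83.80890442710049), np.float64(84.2389015124873), np.float64(82.8580792399745)] [np.float64(0.25326437609977753), np.float64(0.24723864475278554), np.float64(0.24916866810064914), np.float64(0.24695192312005898)]
hub [ 0.5803 -0.0366  0.15  ] [np.float64(30.325514416547293), np.float64(30.218699277830126), np.float64(29.834371918480514), np.float64(30.53498184815337)] [np.float64(0.12739260113566456), np.float64(0.12806343786011223), np.float64(0.12810825587115365), np.float64(0.12916221587776744)]
post [ 0.6202 -0.0124  0.215 ] [0.0399 0.0242 0.065 ] 31.218259400662696
post tri (array([ 0.6221, -0.0108,  0.2127]), np.float64(0.004646349414459427))
hole 0 0 (array([0.4296, 0.3588, 0.1346]), np.float64(0.015288028492358533))
hole 0 1 (array([0.4315, 0.3821, 0.0884]), np.float64(0.0027301022373525286))
hole 1 0 (array([0.4479, 0.3367, 0.0874]), np.float64(0.004180023363253591))
hole 1 1 (array([0.4504, 0.3603, 0.0374]), np.float64(0.02414097870821884))
[array([0.4307, 0.3805, 0.09  ]), array([0.4466, 0.3343, 0.09  ])] 0.04884102622418019
cup yaw 19.027271010907313 centre [0.3994 0.3439 0.09  ]
rim [0.3989 0.3418 0.09  ] [np.float64(20.30235580209471), np.float64(18.45881679283437), np.float64(19.9743999806648), np.float64(17.89270266138881)] [np.float64(0.05111165187460532), np.float64(0.0544135130456724), np.float64(0.05163816262704101), np.float64(0.054137648872950396)]
[[ 0.9692  0.2463 -0.    ]
 [ 0.2463 -0.9692  0.0005]
 [ 0.0001 -0.0005 -1.    ]]
```

Foot yaw is −6.2° and hub yaw +30.3°, so the stand has to turn −36.5°. Axis ≈ (0.581,−0.038), post ≈ (0.621,−0.013). Cup centre is ≈ (0.399,0.343), yaw 19°. Next I go above the post.

```bash
cat > st.py <<'E'
from h import *
import sys
s=manip.sense();M=R.from_quat(s['ee_rot']).as_matrix();a=list(map(float,sys.argv[1:]))
y=np.degrees(np.arctan2(M[1,0],M[0,0]))
print('t',round(s['time_s'],2),'tcp',s['ee_pos'].round(4),'yaw',y.round(2),'w',round(s['gripper_width'],4),'F',s['ft_force'].round(1),'g',round(s['gripper_force'],1),'j',s['joint_positions'].round(2))
if a: print('tool shift/100mm',(M.T@(np.array(a[:3])-s['ee_pos'])*10).round(3),'turn',round(-(a[3]-y)/360,4))
E
python3 -m jog '[0.33,-0.2,-0.2,0,0, 0.67,-0.4,-0.4,0,0, 1,-0.6,-0.6,0,0, 1,-0.6,-0.6,0,0]' && python3 -m jog '[0.33,-0.2,0,0,0, 0.67,-0.4,0,0,0, 1,-0.6,0,0,0, 1,-0.6,0,0,0]' && python3 -m jog '[0.33,-0.2,0,0,0, 0.67,-0.4,0,0,0, 1,-0.6,0,0,0, 1,-0.6,0,0,0]' >/dev/null && python3 -m jog '[0.33,-0.2,0,0,0, 0.67,-0.4,0,0,0, 1,-0.6,0,0,0, 1,-0.6,0,0,0]'>/dev/null && python3 -m jog '[0.33,-0.2,0,0,0, 0.67,-0.4,0,0,0, 1,-0.6,0,0,0, 1,-0.6,0,0,0]'; python3 st.py 0.6215 -0.013 0.285 30.4
```

```text
time_s: 0.63
ee_pos: [0.2144, -0.4236, 0.2944]
ee_rot: [0.992, 0.125, 0.001, 0.001]
ft_force: [0.8, -2.1, 0.1]
gripper_width: 0.0852
gripper_force: 0.0
time_s: 0.97
ee_pos: [0.2968, -0.3391, 0.2915]
ee_rot: [0.992, 0.126, 0.001, -0.001]
ft_force: [0.5, -0.7, 0.0]
gripper_width: 0.0853
gripper_force: 0.0
time_s: 1.97
ee_pos: [0.5432, -0.0914, 0.2906]
ee_rot: [0.992, 0.126, 0.001, -0.001]
ft_force: [-0.6, 0.8, -1.0]
gripper_width: 0.0853
gripper_force: 0.0
t 1.97 tcp [ 0.5432 -0.0914  0.2906] yaw 14.48 w 0.0853 F [-0.6  0.8 -1. ] g 0.0 j [-0.3   0.32  0.04  1.29  0.    2.59]
tool shift/100mm [ 0.954 -0.563  0.058] turn -0.0442
```

```bash
python3 -m jog '[0.32,-0.19,0,-0.019,0.3, 0.64,-0.38,0,-0.038,0.3, 0.94,-0.56,0,-0.057,0.3, 0.94,-0.56,0,-0.076,0.3, 0.94,-0.56,0,-0.095,0.3, 0.94,-0.56,0,-0.114,0.3, 0.94,-0.56,0,-0.133,0.3, 0.94,-0.56,0,-0.152,0.3, 0.94,-0.56,0,-0.171,0.3, 0.94,-0.56,0,-0.19,0.3]' >/dev/null
python3 -m jog '[0,0,0,-0.019,0.3, 0,0,0,-0.038,0.3, 0,0,0,-0.057,0.3, 0,0,0,-0.076,0.3, 0,0,0,-0.095,0.3, 0,0,0,-0.114,0.3, 0,0,0,-0.133,0.3, 0,0,0,-0.152,0.3, 0,0,0,-0.171,0.3, 0,0,0,-0.19,0.3]' >/dev/null
python3 -m jog '[0,0,0,-0.019,0.3, 0,0,0,-0.038,0.3, 0,0,0,-0.057,0.3, 0,0,0,-0.076,0.3, 0,0,0,-0.095,0.3, 0,0,0,-0.114,0.3, 0,0,0,-0.133,0.3, 0,0,0,-0.152,0.3, 0,0,0,-0.164,0.3, 0,0,0,-0.164,0.3, 0,0,0,-0.164,0.3]' >/dev/null
python3 st.py 0.6215 -0.013 0.172 -149.6
```

```text
t 4.55 tcp [ 0.6172 -0.0182  0.2911] yaw -150.08 w 0.0595 F [ 0.1  0.1 -0.6] g 0.0 j [-0.15  0.45  0.25  1.36 -0.   -0.67]
tool shift/100mm [-0.064  0.023  1.191] turn -0.0013
```

```bash
python3 -m jog '[-0.06,0.02,0.2,0,0.3, -0.06,0.02,0.4,0,0.3, -0.06,0.02,0.6,0,0.3, -0.06,0.02,0.6,0,0.3]' >/dev/null
python3 -m jog '[0,0,0.2,0,0.3, 0,0,0.4,0,0.3, 0,0,0.59,0,0.3, 0,0,0.59,0,0.3, 0,0,0.59,0,0.3]' 
python3 st.py 0.6215 -0.013 0.172 -149.6
python3 - <<'E'
from h import *
c=cam('top');s=cam('side')
S=lambda c,x0,y0,w,h,k:cv2.resize(c['img'][y0:y0+h,x0:x0+w,::-1],(w*k,h*k),interpolation=cv2.INTER_CUBIC)
cv2.imwrite('pics/c.png',S(s,225,120,130,110,5))
E
```

```text
time_s: 5.3
ee_pos: [0.6212, -0.013, 0.1727]
ee_rot: [-0.259, 0.966, 0.0, -0.0]
ft_force: [0.1, -0.5, 1.4]
gripper_width: 0.0598
gripper_force: 0.0
t 5.3 tcp [ 0.6212 -0.013   0.1727] yaw -149.98 w 0.0598 F [ 0.1 -0.5  1.4] g 0.0 j [-0.14  0.51  0.02  1.09 -0.   -0.66]
tool shift/100mm [-0.002 -0.002  0.007] turn -0.0011
```

View pics/c.png

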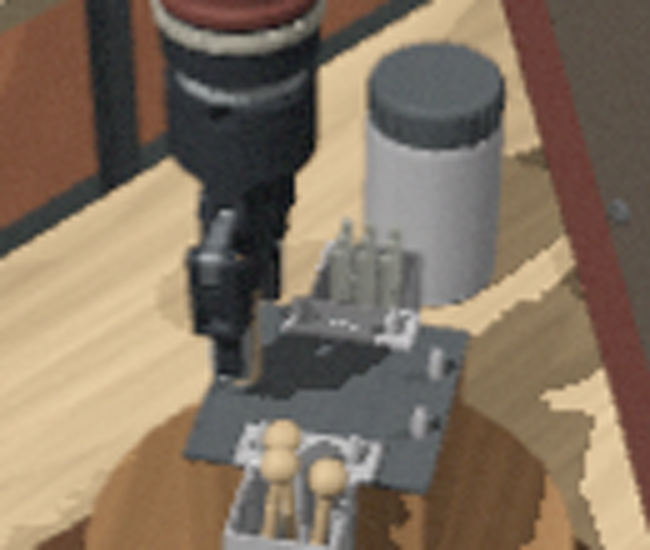

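The post stands between the fingers. I close on it and turn.

```bash
python3 -m jog '[0,0,0,0,1, 0,0,0,0,1, 0,0,0,0,1, 0,0,0,0,1, 0,0,0,0,1, 0,0,0,0,1, 0,0,0,0,1, 0,0,0,0,1, 0,0,0,0,1]' 40
python3 -m jog '[0.001,-0.031,0,0.0101,1, 0.004,-0.061,0,0.0203,1, 0.009,-0.091,0,0.0304,1, 0.016,-0.121,0,0.0406,1, 0.024,-0.15,0,0.0507,1, 0.035,-0.179,0,0.0608,1, 0.047,-0.207,0,0.071,1, 0.061,-0.234,0,0.0811,1, 0.077,-0.26,0,0.0913,1, 0.095,-0.287,0,0.102,1, 0.095,-0.287,0,0.102,1, 0.095,-0.287,0,0.102,1]'
python3 st.py
```

```text
time_s: 6.15
ee_pos: [0.6218, -0.0125, 0.1732]
ee_rot: [-0.26, 0.966, 0.0, 0.001]
ft_force: [-1.3, 2.8, 5.3]
gripper_width: 0.017
gripper_force: 39.6
time_s: 7.15
ee_pos: [0.6272, -0.0412, 0.1732]
ee_rot: [0.058, 0.998, 0.001, -0.0]
ft_force: [-4.5, 5.9, 7.6]
gripper_width: 0.0168
gripper_force: 39.9
t 7.15 tcp [ 0.6272 -0.0412  0.1732] yaw 173.36 w 0.0168 F [-4.5  5.9  7.6] g 39.9 j [-0.18  0.52  0.05  1.1   0.   -0.07]
```

```bash
python3 -m jog '[0,0,0,0,0.3, 0,0,0,0,0.3, 0,0,0,0,0.3, 0,0,0,0,0.3, 0,0,0,0,0.3, 0,0,0,0,0.3]' >/dev/null
python3 -m jog '[0,0,-0.3,0,0.3, 0,0,-0.6,0,0.3, 0,0,-1,0,0.3, 0,0,-1,0,0.3]' >/dev/null
python3 -m jog '[0.4,0,0,0,0, 0.7,0.4,0,0,0, 1,0.7,0,0,0, 1,1,0,0,0, 1,1,0,0,0]' >/dev/null
python3 -m jog '[0,0.4,0,0,0, 0,0.8,0,0,0, 0,1,0,0,0]' >/dev/null
python3 st.py 0.399 0.342 0.29 -161
python3 - <<'E'
from h import *
c=cam('top');s=cam('side')
S=lambda c,x0,y0,w,h,k:cv2.resize(c['img'][y0:y0+h,x0:x0+w,::-1],(w*k,h*k),interpolation=cv2.INTER_CUBIC)
cv2.imwrite('pics/d.png',S(c,235,160,120,120,5))
E
```

```text
t 8.65 tcp [0.5517 0.171  0.2723] yaw 173.44 w 0.0852 F [0.1 0.3 0.7] g 0.0 j [0.17 0.37 0.08 1.27 0.   0.29]
tool shift/100mm [ 1.713  1.525 -0.176] turn 0.929
```

View pics/d.png

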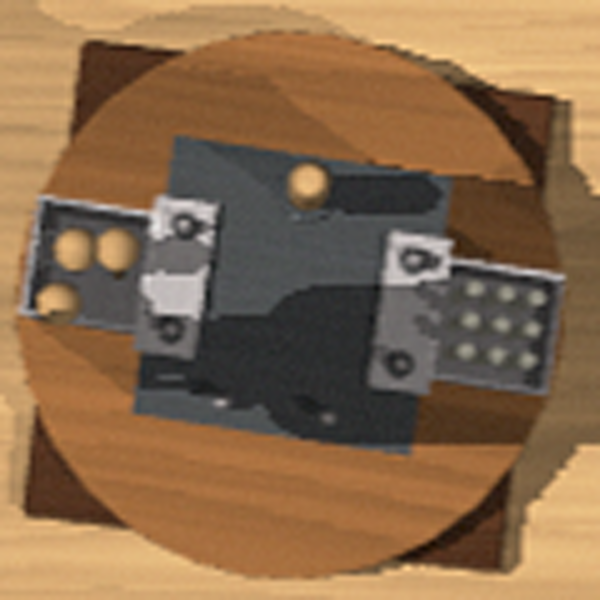

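The stand looks square: hub corners at (175,137), (452,178), (410,453), (135,412), pin tips near (222,402) and (327,416). I check that and work out where the cup goes.

```bash
python3 - <<'E'
from h import *
np.set_printoptions(precision=4,suppress=True)
c=cam('top')
A=lambda X,Y:((X+.5)/5-.5+235,(Y+.5)/5-.5+160)
yaw=lambda v:np.degrees(np.arctan2(v[1],v[0]))
H=[plane(c,A(*p),.150) for p in[(175,137),(452,178),(410,453),(135,412)]]
print('hub',np.mean(H,0),[yaw(H[i]-H[i-1])%90 for i in range(4)],[np.linalg.norm(H[i]-H[i-1]) for i in range(4)])
t=[plane(c,A(*p),.166) for p in[(222,402),(327,416)]];d=t[0]-t[1]
print('pins',t,yaw(d)-90,np.linalg.norm(d),np.mean(t,0))
P=plane(c,A(308,185),.215);print('post',P,yaw(P-np.mean(H,0)),np.linalg.norm((P-np.mean(H,0))[:2]))
y=np.radians(-6.2);ax=np.array([np.cos(y),np.sin(y)]);ay=np.array([-ax[1],ax[0]])
for o in (np.mean(H,0)[:2],np.array([.5805,-.039])):
  print('pred pins mid',o-.053*ax,'cup centre',o-.0945*ax)
print('from pins: cup',np.mean(t,0)[:2]-.0415*ax)
E
python3 st.py 0.399 0.342 0.25 199
```

```text
hub [ 0.5808 -0.037   0.15  ] [np.float64(82.647417659851), np.float64(82.3461146752914), np.float64(81.90495408911445), np.float64(82.29915846582159)] [np.float64(0.1279606048124454), np.float64(0.12920162858539228), np.float64(0.12806715811840372), np.float64(0.1275426947955885)]
pins [array([ 0.5312, -0.0054,  0.166 ]), array([ 0.5255, -0.0529,  0.166 ])] -6.817838718643031 0.0478751053099952 [ 0.5283 -0.0291  0.166 ]
post [ 0.6258 -0.0422  0.215 ] -6.521108182834992 0.04535092032582156
pred pins mid [ 0.5281 -0.0313] cup centre [ 0.4868 -0.0268]
pred pins mid [ 0.5278 -0.0333] cup centre [ 0.4866 -0.0288]
from pins: cup [ 0.4871 -0.0247]
t 8.8 tcp [0.5515 0.1691 0.272 ] yaw 173.52 w 0.0855 F [-0.5 -0.9 -0.7] g 0.0 j [ 0.17  0.37  0.07  1.27 -0.    0.28]
tool shift/100mm [1.711 1.546 0.219] turn -0.0708
```

```bash
python3 -m jog '[0.28,0.25,0,0,0, 0.56,0.5,0,0,0, 0.85,0.77,0,0,0, 0.85,0.77,0,0,0]' >/dev/null
python3 -m jog '[0.28,0.25,0,-0.018,0, 0.56,0.5,0,-0.036,0, 0.85,0.77,0,-0.054,0, 0.85,0.77,0.2,-0.071,0, 0.85,0.77,0.4,-0.071,0, 0.85,0.77,0.7,-0.071,0, 0.85,0.77,0.7,-0.071,0, 0.85,0.77,0.7,-0.071,0]' >/dev/null
python3 st.py 0.399 0.343 0.042 199
```

```text
t 9.8 tcp [0.3999 0.3391 0.2018] yaw -161.12 w 0.0855 F [ 0.6 -0.4 -0.3] g 0.0 j [ 0.56  0.31 -0.21  1.06 -0.    0.23]
tool shift/100mm [-0.008  0.041  1.598] turn -1.0003
```

```bash
python3 -m jog '[0,0.04,0.3,0,0, 0,0.04,0.6,0,0, 0,0.04,0.8,0,0, 0,0.04,0.8,0,0]' >/dev/null
python3 -m jog '[0,0,0.2,0,0, 0,0,0.4,0,0, 0,0,0.6,0,0, 0,0,0.8,0,0, 0,0,0.8,0,0, 0,0,0.8,0,0]'
python3 -m jog '[0,0,0,0,0.2, 0,0,0,0,0.3, 0,0,0,0,1, 0,0,0,0,1, 0,0,0,0,1, 0,0,0,0,1, 0,0,0,0,1, 0,0,0,0,1]' 40
python3 -m jog '[0,0,-0.2,0,1, 0,0,-0.5,0,1, 0,0,-0.8,0,1, 0,0,-0.8,0,1, 0,0,-0.8,0,1]'
python3 st.py 0.42 -0.0195 0.142 173.5
```

```text
time_s: 10.63
ee_pos: [0.4, 0.3443, 0.0438]
ee_rot: [-0.164, 0.986, 0.0, 0.0]
ft_force: [0.2, -0.6, 0.2]
gripper_width: 0.0855
gripper_force: 0.0
time_s: 11.3
ee_pos: [0.4003, 0.345, 0.0442]
ee_rot: [-0.165, 0.986, 0.001, 0.001]
ft_force: [-1.0, 0.7, 7.7]
gripper_width: 0.0558
gripper_force: 40.5
time_s: 11.72
ee_pos: [0.4003, 0.345, 0.1244]
ee_rot: [-0.165, 0.986, 0.001, 0.002]
ft_force: [-0.1, 0.7, -3.3]
gripper_width: 0.0555
gripper_force: 44.4
t 11.72 tcp [0.4003 0.345  0.1244] yaw -161.06 w 0.0555 F [-0.1  0.7 -3.3] g 44.4 j [ 0.57  0.38 -0.32  0.86 -0.    0.24]
tool shift/100mm [ 0.996 -3.512 -0.184] turn -0.9293
```

```bash
python3 -m jog '[0.1,-0.35,-0.2,0,1, 0.18,-0.65,-0.2,0,1, 0.25,-0.9,-0.2,0,1]' >/dev/null
python3 -m jog '[0.1,-0.35,0,0,1, 0.18,-0.7,0,0,1, 0.25,-0.9,0,0,1]' >/dev/null
python3 -m jog '[0.1,-0.35,0,0,1, 0.18,-0.7,0,0,1, 0.25,-0.9,0,0,1]' >/dev/null
python3 -m jog '[0.1,-0.35,0,0.018,1, 0.18,-0.6,0,0.036,1, 0.25,-0.8,0,0.054,1, 0.25,-0.8,0,0.0708,1, 0.25,-0.8,0,0.0708,1, 0.25,-0.8,0,0.0708,1]'
python3 st.py 0.455 -0.023 0.142 173.4
python3 - <<'E'
from h import *
c=cam('top');s=cam('side')
S=lambda c,x0,y0,w,h,k:cv2.resize(c['img'][y0:y0+h,x0:x0+w,::-1],(w*k,h*k),interpolation=cv2.INTER_CUBIC)
cv2.imwrite('pics/e.png',np.hstack([S(c,255,205,80,110,5),S(s,260,190,80,110,5)]))
E
```

```text
time_s: 12.97
ee_pos: [0.4172, -0.0192, 0.1416]
ee_rot: [0.056, 0.998, 0.0, -0.001]
ft_force: [-0.8, -1.2, -2.8]
gripper_width: 0.0555
gripper_force: 45.3
t 12.97 tcp [ 0.4172 -0.0192  0.1416] yaw 173.6 w 0.0555 F [-0.8 -1.2 -2.8] g 45.3 j [-0.22  0.17 -0.57  0.83  0.   -0.11]
tool shift/100mm [-0.38   0.004 -0.005] turn 0.0006
```

View pics/e.png

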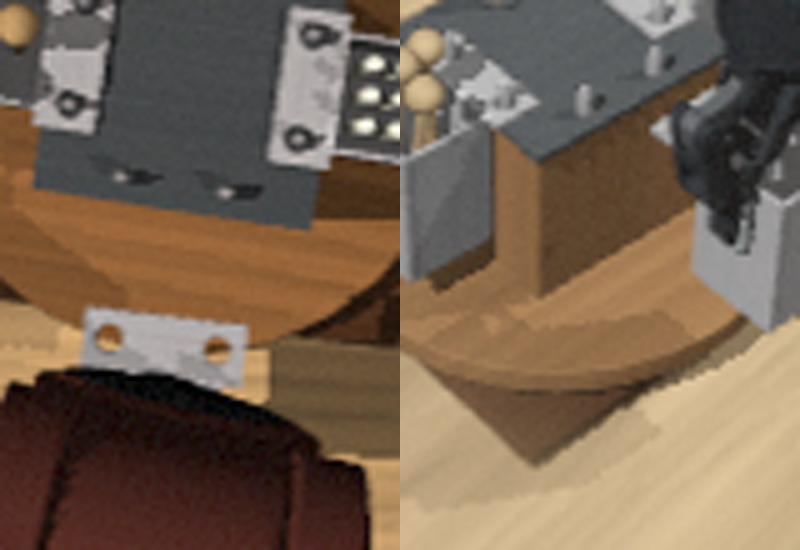

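Top half of the crop: lip holes at (110,337) and (218,350), pin tips at (122,177) and (228,190). Side half: pin tops at about (255,48) and (184,87). I compute the relative shift.

Run:
```python
from h import *
np.set_printoptions(precision=4,suppress=True)
c=cam('top');s=cam('side')
T=lambda X,Y:((X+.5)/5-.5+255,(Y+.5)/5-.5+205)
U=lambda X,Y:((X+.5)/5-.5+260,(Y+.5)/5-.5+190)
yaw=lambda v:np.degrees(np.arctan2(v[1],v[0]))
h=[plane(c,T(*p),.187) for p in[(110,337),(218,350)]]
t=[plane(c,T(*p),.167) for p in[(122,177),(228,190)]]
for n,v in(('hole',h),('pin',t)): d=v[0]-v[1];print(n,v[0],v[1],yaw(d)-90,np.linalg.norm(d))
print('tri pins',tri(c,T(122,177),s,U(184,87)),tri(c,T(228,190),s,U(255,48)))
d=(np.mean(t,0)-np.mean(h,0));e=manip.sense();print('need shift',d,'-> tcp',e['ee_pos']+d)
M=R.from_quat(e['ee_rot']).as_matrix();print(M.T@d*10)
# hub front corners seen here
H=[plane(c,T(*p),.15) for p in[(35,188),(310,229)]];print('front edge',np.mean(H,0),yaw(H[0]-H[1])-90,np.linalg.norm(H[0]-H[1]))
```

```text
hole [ 0.4607 -0.0015  0.187 ] [ 0.4556 -0.0493  0.187 ] -6.087375741165815 0.04804342914081506
pin [ 0.5312 -0.0054  0.167 ] [ 0.526  -0.0533  0.167 ] -6.216038433980131 0.04822058975673475
tri pins (array([ 0.5327, -0.004 ,  0.1678]), np.float64(0.0041669582350838084)) (array([ 0.5271, -0.0523,  0.1666]), np.float64(0.0030698222458774155))
need shift [ 0.0704 -0.004  -0.02  ] -> tcp [ 0.4882 -0.0227  0.1221]
[-0.7044  0.0385  0.1997]
front edge [ 0.5169 -0.0284  0.15  ] -7.70081769829504 0.1275403417062594
```

```bash
python3 -m jog '[-0.2,0.01,0,0,1, -0.4,0.02,0,0,1, -0.6,0.038,0,0,1, -0.65,0.038,0,0,1, -0.695,0.038,0,0,1, -0.695,0.038,0,0,1, -0.695,0.038,0,0,1]'
python3 st.py 0.4882 -0.0227 0.1415 173.8
python3 - <<'E'
from h import *
c=cam('top');s=cam('side')
S=lambda c,x0,y0,w,h,k:cv2.resize(c['img'][y0:y0+h,x0:x0+w,::-1],(w*k,h*k),interpolation=cv2.INTER_CUBIC)
cv2.imwrite('pics/f.png',np.hstack([S(c,260,220,60,50,7),S(s,280,180,50,50,7)]))
E
```

```text
time_s: 13.75
ee_pos: [0.4866, -0.0231, 0.1421]
ee_rot: [0.057, 0.998, 0.0, -0.001]
ft_force: [-1.0, 0.1, -2.5]
gripper_width: 0.0554
gripper_force: 45.2
t 13.75 tcp [ 0.4866 -0.0231  0.1421] yaw 173.5 w 0.0554 F [-1.   0.1 -2.5] g 45.2 j [-0.2   0.29 -0.4   0.88 -0.   -0.08]
tool shift/100mm [-0.015  0.006  0.006] turn -0.0008
```

View pics/f.png

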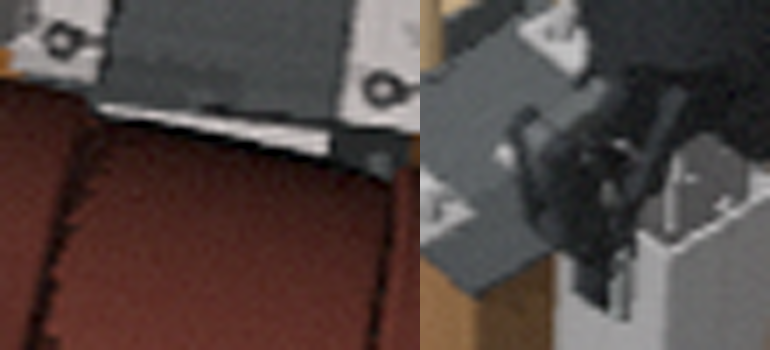

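The lip's back edge shows from (99,104) to (331,128) in the top half; the arm hides the holes. I use that edge to check the alignment.

Run:
```python
from h import *
np.set_printoptions(precision=4,suppress=True)
c=cam('top')
T=lambda X,Y:((X+.5)/7-.5+260,(Y+.5)/7-.5+220)
a,b=[plane(c,T(*p),.188) for p in[(99,104),(331,128)]];d=a-b
y=np.degrees(np.arctan2(d[1],d[0]))-90;print(a,b,np.linalg.norm(d),y)
x=np.array([np.cos(np.radians(-6.15)),np.sin(np.radians(-6.15)),0])
print('holes mid',(a+b)/2-.0125*x,'pins mid',[.5286,-.0294])
```

```text
[0.5435 0.0061 0.188 ] [ 0.5369 -0.0674  0.188 ] 0.07375366224238272 -5.131892686120537
holes mid [ 0.5278 -0.0293  0.188 ] pins mid [0.5286, -0.0294]
```

```bash
python3 -m jog '[-0.01,0.003,0.04,0,1, -0.01,0.003,0.08,0,1, -0.01,0.003,0.12,0,1, -0.01,0.003,0.15,0,1, -0.01,0.003,0.17,0,1, -0.01,0.003,0.19,0,1, -0.01,0.003,0.21,0,1, -0.01,0.003,0.21,0,1]'
python3 st.py 0.4882 -0.0227 0.1082 173.8
```

```text
time_s: 14.57
ee_pos: [0.4883, -0.0233, 0.1209]
ee_rot: [0.057, 0.998, 0.0, -0.0]
ft_force: [-0.5, 0.2, -2.6]
gripper_width: 0.0554
gripper_force: 45.3
t 14.57 tcp [ 0.4883 -0.0233  0.1209] yaw 173.44 w 0.0554 F [-0.5  0.2 -2.6] g 45.3 j [-0.2   0.32 -0.43  0.83 -0.   -0.08]
tool shift/100mm [0.002 0.006 0.127] turn -0.001
```

```bash
python3 -m jog '[0,0.003,0.02,0,1, 0,0.003,0.04,0,1, 0,0.003,0.06,0,1, 0,0.003,0.08,0,1, 0,0.003,0.08,0,1]'
python3 -m jog '[0,0,0.01,0,1, 0,0,0.02,0,1, 0,0,0.03,0,1, 0,0,0.04,0,1, 0,0,0.045,0,1, 0,0,0.045,0,1]'
python3 st.py
```

```text
time_s: 14.98
ee_pos: [0.4884, -0.023, 0.1129]
ee_rot: [0.057, 0.998, 0.0, -0.0]
ft_force: [-0.2, -0.7, -3.2]
gripper_width: 0.0555
gripper_force: 45.3
time_s: 15.48
ee_pos: [0.4885, -0.023, 0.1087]
ee_rot: [0.057, 0.998, -0.0, -0.0]
ft_force: [-0.5, -0.1, -3.1]
gripper_width: 0.0556
gripper_force: 45.2
t 15.48 tcp [ 0.4885 -0.023   0.1087] yaw 173.45 w 0.0556 F [-0.5 -0.1 -3.1] g 45.2 j [-0.2   0.33 -0.44  0.79 -0.   -0.08]
```

```bash
python3 -m jog '[0,0,0.005,0,1, 0,0,0.01,0,1, 0,0,0.01,0,1]'
python3 st.py
```

```text
time_s: 15.73
ee_pos: [0.4887, -0.0232, 0.1082]
ee_rot: [0.057, 0.998, -0.0, 0.0]
ft_force: [-3.4, 0.6, 3.4]
gripper_width: 0.0555
gripper_force: 45.7
t 15.73 tcp [ 0.4887 -0.0232  0.1082] yaw 173.44 w 0.0555 F [-3.4  0.6  3.4] g 45.7 j [-0.2   0.33 -0.44  0.79 -0.   -0.08]
```

Seated at the expected height with light contact. I release and withdraw upward.

```bash
python3 -m jog '[0,0,0,0,0.3, 0,0,0,0,0.2, 0,0,0,0,0, 0,0,0,0,0, 0,0,0,0,0, 0,0,0,0,0]' >/dev/null
python3 -m jog '[0,0,-0.1,0,0, 0,0,-0.3,0,0, 0,0,-0.6,0,0, 0,0,-1,0,0, 0.4,0,-1,0,0, 0.8,0,-1,0,0, 1,0,-1,0,0, 1,0,-1,0,0]' 
python3 -m jog '[0,0.4,0,0,0, 0,0.8,0,0,0, 0,1,0,0,0]'>/dev/null
python3 -m jog '[0,0.4,0,0,0, 0,0.8,0,0,0, 0,1,0,0,0, 0,1,0,0,0]'
python3 - <<'E'
from h import *
c=cam('top');s=cam('side')
S=lambda c,x0,y0,w,h,k:cv2.resize(c['img'][y0:y0+h,x0:x0+w,::-1],(w*k,h*k),interpolation=cv2.INTER_CUBIC)
cv2.imwrite('pics/g.png',np.hstack([S(c,235,165,120,150,3),S(s,235,155,110,150,3)]))
E
```

```text
time_s: 16.9
ee_pos: [0.3852, -0.0108, 0.2079]
ee_rot: [0.057, 0.998, 0.0, -0.001]
ft_force: [0.7, -0.5, -0.1]
gripper_width: 0.0853
gripper_force: 0.0
time_s: 17.48
ee_pos: [0.4129, 0.1907, 0.2077]
ee_rot: [0.055, 0.998, 0.001, 0.0]
ft_force: [0.0, -1.1, -0.2]
gripper_width: 0.0856
gripper_force: 0.0
```

View pics/g.png

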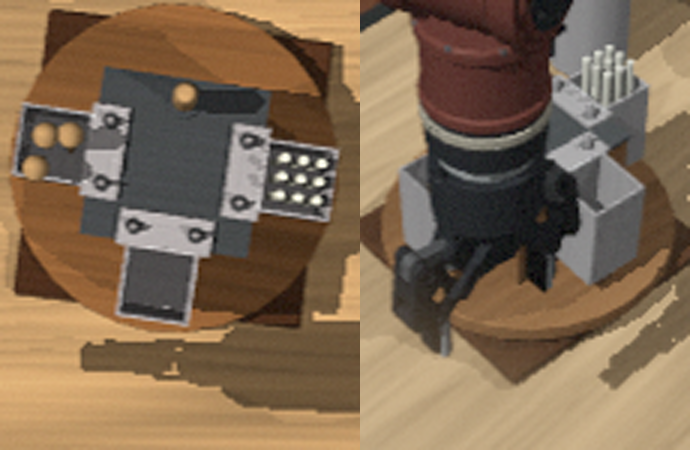

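The cup hangs with both pins through the lip holes, at (135,226) and (198,235). Its lip lies flat on the hub like the two fixed cups, the hub is square with the foot, and the gripper is clear.

```bash
python3 -c "
from rig import manip
print(manip.job_done())"
```

```text
the job is handed in; nothing more can be done
None
```

I turned the stand until its empty side faced the robot and sat square with its foot in the stop, hung the two-hole cup on both pins with the lip fully down, let go, and handed the job in at about 17.5 s.

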